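# Put the oilstone away in its slide-lid case

## Task

Put the long oilstone away: lay it flat and gently in its wooden case without dropping it (it is brittle), let go of it, and then slide the case's lid, batten upward, under the two grooved side lips from the open end until it is fully home against the end wall. Leave the other things on the bench where they are.

Things in the scene. Friction and masses are not known exactly. Their poses are not given: they have to be found in the camera images.
- case: Open-topped pale wooden case screwed to the bench, x -82 to +84, 126 wide (y), 57 high (mm). Origin: centre of underside, z up; the lid slides in along +x. Inside: floor z=8, x -72 to +74, y -47 to +47. At +x a full-height end wall, inner face x=+74. At -x the open mouth: its low wall reaches only z=42 and runs on outward as a flat sill (top z=42, x -112 to -82).
- case_home (a point): Where the lid's origin lies when the lid is home: on the ledges, centred, touching the end wall: case (-1, 0, 42) mm, axes as the case. Along each side runs a groove, x -82 to +74: ledge top z=42 (|y| over 47), groove back at |y|=54.5, under a lip at z 51 to 57 covering |y| 47 to 63.
- case_floor (a point): Centre of the case's inner floor, case (1, 0, 8) mm: where the stone goes. Axes as the case.
- case_mouth (a point): Middle of the mouth at ledge height, where the grooves begin: case (-82, 0, 42) mm. In front of it, on the sill, two side cheeks flare outward (about 53 to 62 mm from the middle, to z=52) and the lip entries tilt upward, as lead-ins.
- lid: Loose flat pale wooden lid, 150 (x) by 106 (y) by 6 mm thick, about 110 g, lying on the bench; origin: centre of its underside, z up. On top a batten to hold it by: 14 mm thick (x), 56 mm long (y), z 6 to 28 mm, centred at x=-45 mm (30 mm from the trailing edge). Its +x edge goes into the case first: lid x and case x agree when home.
- lid_grip (a point): Point in the lid's batten to grip it at: lid (-45, 0, 18) mm, i.e. 10 mm below the batten's top.
- stone: The long oilstone: loose grey bar 120 mm (x) by 28 mm (y) by 22 mm high, two-tone grey (coarse and fine halves), about 190 g, lying flat; origin: centre of its underside. Either end may point either way in the case.
- tin: Bystander: flat aluminium tin, 60 mm across, 26 mm high, origin under its centre.
- jar: Bystander: small glass jar with steel cap, 50 mm across, 40 mm high, origin under its centre.
- hammer: Bystander: hammer lying on the bench, 210 mm long along x.
- graver: Bystander: thin hand tool with a handle lying on the bench, 150 mm long along x.
- slip: Bystander: a much smaller grey slip stone, 70 by 25 by 12 mm, origin under its centre. Not the one to put away.
- block: Bystander: square steel bench block, 80 by 80 by 25 mm, origin under its centre.
Things that resemble listed ones, but are neither listed nor needed, are in the scene too. What is shaped like the lid but pink is not meant.

How it is judged:
By the outcome, as a careful person would: the job done as asked, in the order asked, and still so for the second after the job is handed in, with the robot touching nothing.
It also fails if it takes over 72 s, if anything falls off the work surface, if the arm or the gripper's body presses on something with over 40 N, if the wrist force passes 120 N, or if a joint passes its speed limit or range.

## Robot

A 7-joint arm with a two-finger parallel gripper is mounted at the origin on the work surface. World frame = base frame: x ahead of the robot, y to its left, z up, the work surface at z = 0. Lengths are in mm, angles in rad, forces in N, time in s.
With the tool pointing down it reaches from about 425 to 925 mm from the base axis. Payload 6.8 kg.
Tool frame: the origin (TCP) lies at the centre of the arm's flange, where the gripper is bolted on; the fingertips stand 173 mm ahead of it and the grasp point (between the pads) lies 155 mm ahead of it; z points along the fingers, y is the line along which they close (so a half turn about z gives the same grasp; the last joint's range is limited). The gripper opens to 85 mm and grips with 20 to 120 N. Pads are 22 mm wide; open, the fingers measure 114 mm over their backs; the gripper's body (76 mm by 85 mm) begins 54 mm behind the grasp point. The pads swing forward as they close: fully open they stand 13 mm farther back than shut.
Start: joints at [1.091, 0.477, 0.022, 1.555, -0.011, 1.109, -0.083], TCP at [245.229, -628.892, 404.708] pointing down, gripper open.
Joint ranges: [-2.96, 2.96], [-0.34, 2.1], [-1.41, 1.46], [0.24, 2.44], [-1.37, 4.51], [0.17, 1.92], [-2.96, 2.96]. Speed limits (rad/s): [2.39, 2.39, 3.14, 3.14, 3.14, 3.14, 3.14].

## Interface

Orientations are given as a unit quaternion [w, x, y, z].
In Python, from plant import get_state, cams, job gives the robot as it stands.
- The arm moves only by the shell command python3 -m pendant 'ROWS' [OPENING] [FORCE]. ROWS is JSON, a list of rows, each an object with "offset": the shift along the tool's x, y, z in mm, a list of three; "spin": the turn about the tool's z in degrees. In form: [{"offset": [x, y, z], "spin": spin}, ...]. A call has 1 to 12 rows; each row is the pose to reach, as a shift and turn from the pose commanded when the call began, along the tool's axes at that moment; what a row does not reach only later rows make up. A row lasts 1/12 s, in which the tool goes at most 41.7 mm and 7.16 degrees, less where a joint would pass 70% of its speed; a pose out of reach is approached as far as the arm can. A call with a gripper value outside its range is refused whole. OPENING is the closure, from -1 (fully open) to 1 (shut), set as the call begins (- or left out, the last holds). The fingers move at their own pace and stop on an object; FORCE is the grip in N (left out, the last holds). Time passes only in rows, so rows that repeat a pose let the fingers close. It gives the time, the measured TCP pose, the force, the opening and the grip force at its end, in the units of the state.
- get_state(): the state, without advancing time (a new reading comes with each control period).
- cams.capture(name): name is "scene" or "top" or "wrist"; returns a dict with "img" (400x640x3 uint8, red, green, blue), "intrinsics" (3x3 intrinsics, pixels), "distortion" ([k1, k2, p1, p2, k3] as OpenCV has them; the pictures are not rectified), "eye" and "rotation" of the camera in the world; the wrist camera has in their place "hand_eye" (4x4, takes a point from camera to tool coordinates, whose origin is the TCP and whose axes are the flange's). Camera axes: x right, y up, looking along -z (the intrinsics and any distortion apply to the point x, -y, -z); pixel columns grow to the right and rows downward; lengths in mm; the calibration is good to about 2 mm. A picture is of the moment at which its call begins: read the wrist's pose just before it. There is no depth.
- job.sign_off(): hands the job in; it is judged then, once.
The state is a dict: "clock": time; "qpos": joint angles; "joint_velocities": joint speeds; "tau": joint torques, N m; "tool_pos": TCP position; "tcp_rot": TCP orientation; "ft_force": force on the tool from outside, world axes, zero at the start; "torque": the same for the moment, N m; "gripper_width": finger opening in mm; "finger_force": force on a finger pad.
Only numpy, scipy, OpenCV 4.12 (cv2) and the standard library are available. Lean on these libraries where they do the work, as an engineer would, in place of code of your own. Each camera call takes 0.05 s, during which the arm holds its last target. There are 200 camera calls.

## Working session

There is one attempt and no reset: what is moved stays moved. The work goes in short steps, Python scripts to look and compute and a shell command to move; the robot and the scene stay as the last step left them, time stands still between calls to the robot, and variables do not carry over. Pictures are saved under pics/ and viewed, at most 10 in all, crops included, and the job is handed in when it is done.

```bash
ls; mkdir -p pics
python3 - <<'E'
from plant import get_state,cams
import cv2,numpy as np
s=get_state();print(s)
for n in("top","scene"):
    c=cams.capture(n);cv2.imwrite(f"pics/{n}0.png",c["img"][:,:,::-1])
    print(n,{k:np.round(v,4).tolist() for k,v in c.items() if k!="img"})
E
```

```text
pics
{'clock': 0.0, 'qpos': array([ 1.09093469,  0.4777918 ,  0.02234998,  1.55648082, -0.01150722,
        1.10930246, -0.08308997]), 'joint_velocities': array([-4.71490079e-04,  5.31999514e-04,  6.69627612e-04,  9.47793863e-05,
       -4.35547057e-04,  9.49225221e-05,  4.53094421e-04]), 'tau': array([ 5.22937826e-04, -5.96461916e+01,  1.60831857e+00, -2.81188613e+01,
        1.25499425e-02,  9.36389377e-03,  3.54763677e-05]), 'tool_pos': array([ 245.0966026 , -628.62040199,  403.71878944]), 'tcp_rot': array([-8.96029505e-04,  9.82771667e-01,  1.84821511e-01, -2.37880694e-04]), 'ft_force': array([0.32900546, 0.33363187, 0.51795433]), 'torque': array([-0.00176551, -0.01305001, -0.00371122]), 'finger_force': 0.0, 'gripper_width': 85.53144188260424}
top {'intrinsics': [[445.8821, 0.0, 313.5076], [0.0, 445.8821, 201.6402], [0.0, 0.0, 1.0]], 'distortion': [0.0381, 0.0, 0.0, 0.0, 0.0], 'eye': [529.9077, -3.2445, 1140.8926], 'rotation': [-0.7031, -0.0053, 0.0131, 0.711]}
scene {'intrinsics': [[477.578, 0.0, 318.0694], [0.0, 477.578, 189.6459], [0.0, 0.0, 1.0]], 'distortion': [-0.0692, 0.0, 0.0, 0.0, 0.0], 'eye': [1439.1514, 399.959, 792.534], 'rotation': [0.4882, 0.2325, 0.3763, 0.7523]}
```

View pics/top0.png

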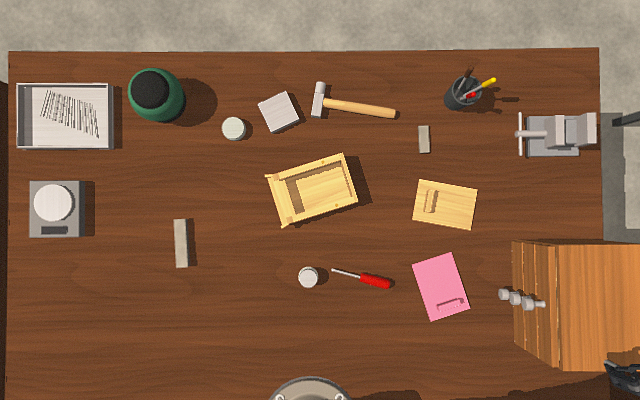

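View pics/scene0.png

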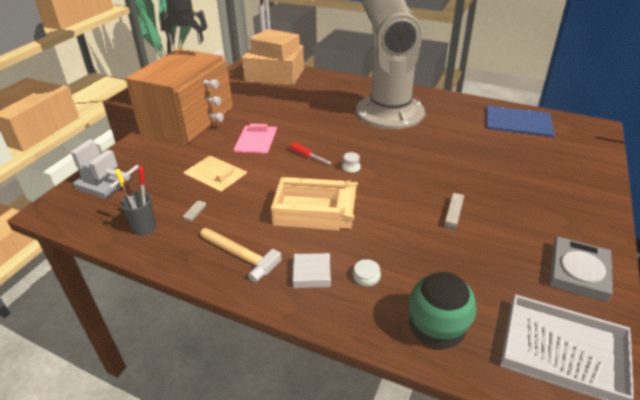

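Top view: the long stone candidates are the grey bar at (181,243), about 120 mm long, and the small slip at (424,139). I choose (181,243). The lid candidates are the pale board at (445,204) and the pink one at (440,286), which is excluded. The case is at (312,188), with its mouth and cheeks at the left end (275,200).

```bash
cat > h.py <<'E'
import numpy as np,cv2
from scipy.spatial.transform import Rotation as R
from plant import get_state,cams
def q2R(q): return R.from_quat([q[1],q[2],q[3],q[0]]).as_matrix()
def cap(n,save=None):
    s=get_state(); c=cams.capture(n)
    if n=="wrist":
        H=np.array(c["hand_eye"]); T=q2R(s["tcp_rot"])
        c["M"]=T@H[:3,:3]; c["E"]=T@H[:3,3]+s["tool_pos"]
    else: c["M"]=q2R(c["rotation"]); c["E"]=np.array(c["eye"])
    if save: cv2.imwrite(f"pics/{save}.png",c["img"][:,:,::-1])
    return c
def toplane(c,uv,z):
    uv=np.asarray(uv,float).reshape(-1,1,2)
    p=cv2.undistortPoints(uv,np.array(c["intrinsics"]),np.array(c["distortion"]))[:,0]
    d=np.c_[p[:,0],-p[:,1],-np.ones(len(p))]@c["M"].T
    return (c["E"]+d*((z-c["E"][2])/d[:,2])[:,None])[:,:2]
def proj(c,P):
    q=(np.asarray(P,float)-c["E"])@c["M"]
    q=q*[1,-1,-1]
    return cv2.projectPoints(q,np.zeros(3),np.zeros(3),np.array(c["intrinsics"]),np.array(c["distortion"]))[0][:,0]
def blob(mask,near):
    """largest contour near a pixel"""
    cs,_=cv2.findContours(mask.astype(np.uint8),cv2.RETR_EXTERNAL,cv2.CHAIN_APPROX_NONE)
    cs=[k for k in cs if cv2.contourArea(k)>60]
    return max(cs,key=lambda k:cv2.pointPolygonTest(k,tuple(map(float,near)),True))
def rect(c,cnt,z):
    w=toplane(c,cnt[:,0].astype(float),z)
    r=cv2.minAreaRect(w.astype(np.float32))
    b=cv2.boxPoints(r); e=b[1]-b[0],b[2]-b[1]; l=max(e,key=np.linalg.norm)
    return np.round(r[0],1),np.round(sorted(r[1]),1),round(float(np.degrees(np.arctan2(l[1],l[0]))%180),1)
def tool():
    s=get_state();T=q2R(s["tcp_rot"]);return s,np.round(s["tool_pos"],1),round(float(np.degrees(np.arctan2(T[1,0],T[0,0]))),2)
E
python3 - <<'E'
from h import *
c=cap("top");hsv=cv2.cvtColor(c["img"],cv2.COLOR_RGB2HSV)
g=(hsv[...,1]<70)&(hsv[...,2]>90)
y=(hsv[...,0]>12)&(hsv[...,0]<32)&(hsv[...,2]>150)&(hsv[...,1]>50)
for n,m,p,z in(("stone",g,(181,243),22),("slip",g,(424,139),12),("lid",y,(455,210),6),("case",y,(300,210),57)):
    print(n,rect(c,blob(m,p),z))
im=c["img"]
v=np.hstack([cv2.resize(im[y0:y0+100,x0:x0+100],(380,380),interpolation=cv2.INTER_CUBIC) for x0,y0 in((130,195),(262,140))])
cv2.imwrite("pics/crop0.png",v[:,:,::-1])
h=np.array(c["hand_eye"]) if "hand_eye" in c else np.array(cams.capture("wrist")["hand_eye"]);print(h.round(3));print(cams.capture("wrist")["intrinsics"],tool()[1:])
E
```

```text
stone (array([460.1, 316.3]), array([ 29.5, 120.4]), 3.1)
slip (array([ 715.6, -297. ]), array([27.2, 67.6]), 2.7)
lid (array([ 549.1, -348.7]), array([107.5, 151.3]), 79.0)
case (array([590.4, -10.3]), array([138.3, 199.6]), 107.5)
[[ 1.0000e-03  9.5600e-01  2.9300e-01  7.4070e+01]
 [ 1.0000e+00 -1.0000e-03 -0.0000e+00  7.8000e-02]
 [-0.0000e+00  2.9300e-01 -9.5600e-01  3.0749e+01]
 [ 0.0000e+00  0.0000e+00  0.0000e+00  1.0000e+00]]
[[346.17368863   0.         316.4716105 ]
 [  0.         346.17368863 199.3820818 ]
 [  0.           0.           1.        ]] (array([ 245.2, -628.8,  404.2]), 21.3)
```

View pics/crop0.png

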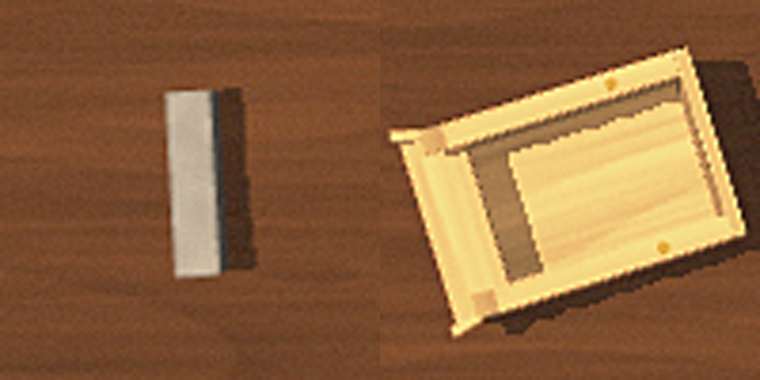

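Crop: the left half shows the grey bar (long stone). The right half shows the case with its mouth and cheeks at image left, so case +x points right at about -72.5°. Now moving, with wrist looks on the way.

```bash
python3 -m pendant '[{"offset":[15,-6,0],"spin":-3},{"offset":[45,-18,0],"spin":-9},{"offset":[80,-31,0],"spin":-15},{"offset":[118,-46,0],"spin":-21},{"offset":[156,-61,0],"spin":-28},{"offset":[194,-76,0],"spin":-35},{"offset":[232,-91,0],"spin":-42},{"offset":[270,-105,0],"spin":-49},{"offset":[308,-120,0],"spin":-55},{"offset":[340,-133,0],"spin":-59},{"offset":[365,-143,0],"spin":-60},{"offset":[378,-148,0],"spin":-60}]' -1 40
python3 - <<'E'
from h import *
print(tool()[1:], get_state()["qpos"].round(2))
a=np.radians(tool()[2]);t=tool()[1];d=np.array([560,-20])-t[:2]
print(d@[np.cos(a),np.sin(a)],d@[np.sin(a),-np.cos(a)])
E
```

```text
clock: 1.25
tool_pos: [547.0, -348.3, 404.9]
tcp_rot: [-0.0, 0.756, 0.655, 0.001]
ft_force: [0.5, 0.5, 0.5]
gripper_width: 85.5
finger_force: 0.0
(array([ 547. , -348.3,  404.9]), 81.84) [ 0.7   0.45 -0.31  1.61  0.15  1.11  0.21]
326.82134025252725 -33.72983183387991
```

```bash
python3 - <<'E'
from h import *
c=cap("wrist","w_lid");hsv=cv2.cvtColor(c["img"],cv2.COLOR_RGB2HSV)
y=(hsv[...,0]>12)&(hsv[...,0]<32)&(hsv[...,2]>150)&(hsv[...,1]>50)
p=proj(c,[[540,-365,6]])[0];print(p,rect(c,blob(y,p),6))
E
python3 -m pendant '[{"offset":[15,-1,0],"spin":-2},{"offset":[45,-4,0],"spin":-6},{"offset":[80,-8,0],"spin":-12},{"offset":[118,-12,0],"spin":-18},{"offset":[156,-16,0],"spin":-25},{"offset":[194,-20,0],"spin":-25},{"offset":[232,-24,0],"spin":-25},{"offset":[270,-28,0],"spin":-25},{"offset":[300,-31,0],"spin":-25},{"offset":[318,-33,0],"spin":-25},{"offset":[326,-34,0],"spin":-25},{"offset":[326,-34,0],"spin":-25}]'
python3 - <<'E'
from h import *
c=cap("wrist","w_case");print(tool()[1:])
E
```

```text
[312.12075267 181.93962761] (array([ 551. , -348.8]), array([106.4, 150.8]), 79.0)
clock: 2.3
tool_pos: [558.7, -25.3, 404.8]
tcp_rot: [0.0, 0.599, 0.801, -0.0]
ft_force: [-1.3, -0.3, -0.4]
gripper_width: 85.3
finger_force: 0.0
(array([558.8, -27.2, 404.7]), 106.31)
```

View pics/w_case.png

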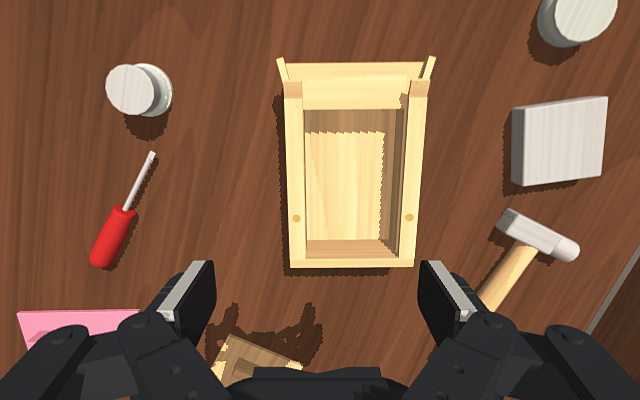

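The wrist view shows the case squarely: mouth and sill at the top (row 62), end wall at the bottom (row 266), sides at columns 286 and 428. The outer lip edges at z=57 form the silhouette, so I'll fit lines to them.

Run:
```python
from h import *
c=cap("wrist");hsv=cv2.cvtColor(c["img"],cv2.COLOR_RGB2HSV)
y=(hsv[...,0]>12)&(hsv[...,0]<32)&(hsv[...,2]>110)&(hsv[...,1]>50)
m=cv2.morphologyEx(y.astype(np.uint8),cv2.MORPH_OPEN,np.ones((3,3)))
L=[];Rr=[];B=[]
for r in range(120,250):
    k=np.where(m[r,250:470])[0]+250; L.append((k.min()-.5,r)); Rr.append((k.max()+.5,r))
for u in range(305,402):
    k=np.where(m[60:300,u])[0]+60; B.append((u,k.max()+.5))
def line(P):
    w=toplane(c,P,57)
    v=cv2.fitLine(w.astype(np.float32),cv2.DIST_HUBER,0,.01,.01).ravel(); 
    return v[:2],v[2:],np.abs((w-v[2:])@[-v[1],v[0]]).mean()
for P in(L,Rr,B):
    d,p,e=line(P);print(np.degrees(np.arctan2(d[1],d[0]))%180,p,e)
(dl,pl,_),(dr,pr,_),(db,pb,_)=map(line,(L,Rr,B))
dl=dl*np.sign(-dl[1]);dr=dr*np.sign(-dr[1]);ax=dl+dr;ax/=np.linalg.norm(ax);n=np.array([-ax[1],ax[0]])
print("width",(pr-pl)@n)
mid=(pl+pr)/2; end=mid+ax*((pb-mid)@ax)
print("axis deg",np.degrees(np.arctan2(ax[1],ax[0])),"origin",end-84*ax)
print(tool()[1:])
```

```text
107.039055 [534.1367   -44.297703] 0.23978240321727046
107.13086 [655.3009   -8.69414] 0.23798950461654808
17.27875 [ 613.10754 -108.14832] 0.257745453457922
width 126.27718
axis deg -72.91505 origin [594.5577   -25.971642]
(array([559. , -28.3, 404.5]), 106.2)
```

```bash
python3 -m pendant '[{"offset":[12,0,0],"spin":-5},{"offset":[42,0,3],"spin":-12},{"offset":[80,0,8],"spin":-19},{"offset":[118,0,14],"spin":-26},{"offset":[156,0,22],"spin":-33},{"offset":[194,0,30],"spin":-40},{"offset":[232,0,38],"spin":-47},{"offset":[270,0,46],"spin":-54},{"offset":[308,0,53],"spin":-61},{"offset":[335,0,57],"spin":-68},{"offset":[350,0,60],"spin":-74},{"offset":[356,0,60],"spin":-77}]'
python3 -m pendant '[{"offset":[0,0,0],"spin":0},{"offset":[0,0,0],"spin":0}]'
python3 - <<'E'
from h import *
c=cap("wrist","w_stone");hsv=cv2.cvtColor(c["img"],cv2.COLOR_RGB2HSV)
g=(hsv[...,1]<60)&(hsv[...,2]>110)
p=proj(c,[[460,316,22]])[0];k=blob(g,p);r=rect(c,k,22);print(p,cv2.boundingRect(k),r)
print(tool()[1:],get_state()["qpos"].round(2))
for i in range(3): cams.capture("wrist");print(tool()[1:])
E
```

```text
clock: 3.4
tool_pos: [459.4, 316.0, 343.9]
tcp_rot: [-0.001, -0.032, 0.999, 0.0]
ft_force: [-0.0, -0.5, 0.2]
gripper_width: 85.5
finger_force: 0.0
clock: 3.57
tool_pos: [460.7, 313.6, 344.2]
tcp_rot: [-0.0, -0.027, 1.0, -0.001]
ft_force: [-0.2, -0.6, -0.9]
gripper_width: 85.4
finger_force: 0.0
[319.98732655 183.481954  ] (305, 113, 34, 135) (array([460.3, 316.9]), array([ 27.8, 119.7]), 3.0)
(array([460.8, 313.4, 344.3]), -176.99) [-0.04  0.49 -0.86  1.86  0.44  1.    0.53]
(array([460.7, 313.4, 344.5]), -176.98)
(array([460.5, 313.6, 344.6]), -176.95)
(array([460.3, 313.9, 344.7]), -176.9)
```

View pics/w_stone.png

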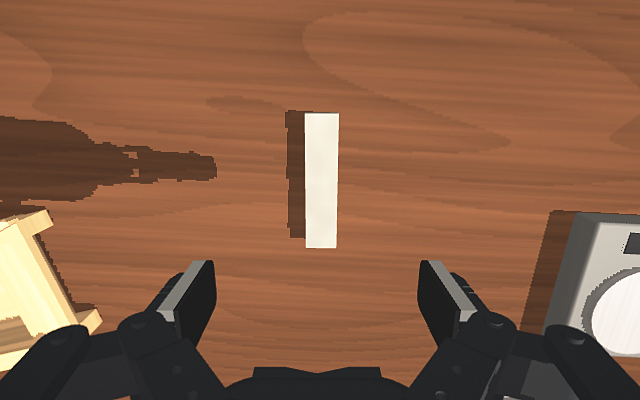

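Wrist view: the grey bar is centred at about (321,181). It measures 27.8×119.7 mm at (460.3, 316.9), long axis 3°, so this is the long stone. Descending to grasp.

```bash
python3 -m pendant '[{"offset":[0,3,8],"spin":0},{"offset":[0,3,25],"spin":0},{"offset":[0,3,50],"spin":0},{"offset":[0,3,78],"spin":0},{"offset":[0,3,104],"spin":0},{"offset":[0,3,125],"spin":0},{"offset":[0,3,142],"spin":0},{"offset":[0,3,154],"spin":0},{"offset":[0,3,162],"spin":0},{"offset":[0,3,166],"spin":0},{"offset":[0,3,168],"spin":0},{"offset":[0,3,168],"spin":0}]'
python3 -m pendant '[{"offset":[0,0,0],"spin":0},{"offset":[0,0,0],"spin":0},{"offset":[0,0,0],"spin":0},{"offset":[0,0,0],"spin":0},{"offset":[0,0,0],"spin":0},{"offset":[0,0,0],"spin":0},{"offset":[0,0,0],"spin":0},{"offset":[0,0,0],"spin":0},{"offset":[0,0,0],"spin":0},{"offset":[0,0,0],"spin":0}]' 1 40
```

```text
clock: 4.77
tool_pos: [459.4, 318.5, 177.0]
tcp_rot: [0.0, -0.029, 1.0, 0.0]
ft_force: [0.1, 0.2, 1.0]
gripper_width: 85.4
finger_force: 0.0
clock: 5.6
tool_pos: [459.4, 318.4, 177.2]
tcp_rot: [0.0, -0.029, 1.0, -0.0]
ft_force: [0.4, -2.5, 5.9]
gripper_width: 27.2
finger_force: 41.3
```

```bash
python3 -m pendant '[{"offset":[0,0,-4],"spin":0},{"offset":[0,0,-15],"spin":0},{"offset":[0,0,-35],"spin":0},{"offset":[0,0,-60],"spin":0},{"offset":[0,0,-85],"spin":0},{"offset":[0,0,-102],"spin":0},{"offset":[0,0,-109],"spin":0},{"offset":[0,0,-110],"spin":0}]'
python3 -m pendant '[{"offset":[-3,-10,0],"spin":4},{"offset":[-10,-32,0],"spin":11},{"offset":[-22,-66,0],"spin":18},{"offset":[-34,-103,0],"spin":25},{"offset":[-47,-141,0],"spin":32},{"offset":[-60,-180,0],"spin":39},{"offset":[-72,-219,0],"spin":46},{"offset":[-84,-257,0],"spin":53},{"offset":[-96,-294,0],"spin":60},{"offset":[-106,-325,0],"spin":67},{"offset":[-113,-345,0],"spin":73},{"offset":[-115,-352,0],"spin":76}]'
python3 -m pendant '[{"offset":[0,0,0],"spin":0},{"offset":[0,0,0],"spin":0},{"offset":[0,0,0],"spin":0},{"offset":[0,0,0],"spin":0}]'
python3 - <<'E'
from h import *
c=cap("wrist","w_s2");print(tool()[1:],get_state()["gripper_width"])
E
```

```text
clock: 6.27
tool_pos: [459.5, 318.7, 288.5]
tcp_rot: [0.001, -0.029, 1.0, 0.001]
ft_force: [0.4, -0.2, -2.4]
gripper_width: 27.1
finger_force: 40.3
clock: 7.27
tool_pos: [594.8, -31.7, 285.0]
tcp_rot: [-0.0, 0.597, 0.802, -0.002]
ft_force: [-0.6, -0.4, -2.0]
gripper_width: 27.4
finger_force: 40.3
clock: 7.6
tool_pos: [593.8, -24.7, 286.3]
tcp_rot: [-0.001, 0.591, 0.807, 0.0]
ft_force: [-0.3, 0.6, -2.0]
gripper_width: 26.8
finger_force: 40.3
(array([593.9, -24.9, 286.5]), 107.48) 27.4032185400514
```

View pics/w_s2.png

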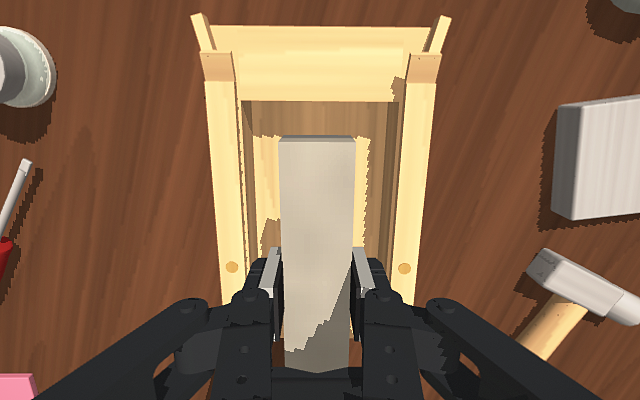

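The stone hangs level, centred over the case's opening and parallel to it (stone columns 279–355, case interior 243–405). Lowering most of the way, then creeping.

```bash
python3 -m pendant '[{"offset":[-2,0,5],"spin":0.4},{"offset":[-2,0,17],"spin":0.4},{"offset":[-2,0,34],"spin":0.4},{"offset":[-2,0,52],"spin":0.4},{"offset":[-2,0,68],"spin":0.4},{"offset":[-2,0,80],"spin":0.4},{"offset":[-2,0,88],"spin":0.4},{"offset":[-2,0,93],"spin":0.4},{"offset":[-2,0,95],"spin":0.4},{"offset":[-2,0,95],"spin":0.4},{"offset":[-2,0,95],"spin":0.4},{"offset":[-2,0,95],"spin":0.4}]'
python3 -m pendant '[{"offset":[0,0,0.5],"spin":0},{"offset":[0,0,1],"spin":0},{"offset":[0,0,1.5],"spin":0},{"offset":[0,0,2],"spin":0},{"offset":[0,0,2.5],"spin":0},{"offset":[0,0,3],"spin":0},{"offset":[0,0,3.5],"spin":0},{"offset":[0,0,4],"spin":0},{"offset":[0,0,4],"spin":0},{"offset":[0,0,4],"spin":0}]'
```

```text
clock: 8.65
tool_pos: [595.3, -28.3, 192.5]
tcp_rot: [0.001, 0.596, 0.803, 0.0]
ft_force: [0.4, 0.2, -1.3]
gripper_width: 27.3
finger_force: 40.3
clock: 9.48
tool_pos: [594.9, -28.3, 187.6]
tcp_rot: [-0.0, 0.596, 0.803, -0.0]
ft_force: [0.8, -0.3, -1.7]
gripper_width: 27.3
finger_force: 40.3
```

```bash
python3 -m pendant '[{"offset":[0,0,0.4],"spin":0},{"offset":[0,0,0.8],"spin":0},{"offset":[0,0,1.2],"spin":0},{"offset":[0,0,1.6],"spin":0},{"offset":[0,0,1.6],"spin":0},{"offset":[0,0,1.6],"spin":0}]'
python3 -m pendant '[{"offset":[0,0,0.3],"spin":0},{"offset":[0,0,0.6],"spin":0},{"offset":[0,0,0.9],"spin":0},{"offset":[0,0,0.9],"spin":0},{"offset":[0,0,0.9],"spin":0}]'
```

```text
clock: 9.98
tool_pos: [594.9, -28.3, 186.1]
tcp_rot: [-0.0, 0.596, 0.803, -0.0]
ft_force: [0.4, 0.8, -1.9]
gripper_width: 27.2
finger_force: 40.3
clock: 10.4
tool_pos: [594.9, -28.3, 185.2]
tcp_rot: [0.0, 0.596, 0.803, 0.0]
ft_force: [-0.1, 0.4, -1.6]
gripper_width: 27.0
finger_force: 40.4
```

```bash
python3 -m pendant '[{"offset":[0,0,0.4],"spin":0},{"offset":[0,0,0.8],"spin":0},{"offset":[0,0,0.8],"spin":0},{"offset":[0,0,0.8],"spin":0}]'
python3 -m pendant '[{"offset":[0,0,0.4],"spin":0},{"offset":[0,0,0.8],"spin":0},{"offset":[0,0,0.8],"spin":0},{"offset":[0,0,0.8],"spin":0}]'
```

```text
clock: 10.73
tool_pos: [594.9, -28.2, 185.2]
tcp_rot: [0.0, 0.596, 0.803, -0.0]
ft_force: [-2.6, -0.3, 7.3]
gripper_width: 27.4
finger_force: 41.4
clock: 11.07
tool_pos: [595.0, -28.2, 185.2]
tcp_rot: [0.0, 0.596, 0.803, -0.0]
ft_force: [-6.5, -0.2, 14.6]
gripper_width: 27.2
finger_force: 42.3
```

Contact with the floor. I'll ease off, then release with a partial opening (about 50 mm) so the finger backs stay inside the case.

```bash
python3 -m pendant '[{"offset":[0,0,-0.6],"spin":0},{"offset":[0,0,-1],"spin":0},{"offset":[0,0,-1],"spin":0}]'
python3 -m pendant '[{"offset":[0,0,0],"spin":0},{"offset":[0,0,0],"spin":0},{"offset":[0,0,0],"spin":0},{"offset":[0,0,0],"spin":0},{"offset":[0,0,0],"spin":0}]' -0.15
python3 -m pendant '[{"offset":[0,0,-3],"spin":0},{"offset":[0,0,-12],"spin":0},{"offset":[0,0,-30],"spin":0},{"offset":[0,0,-55],"spin":0},{"offset":[0,0,-85],"spin":0},{"offset":[0,0,-115],"spin":0},{"offset":[0,0,-140],"spin":0},{"offset":[0,0,-160],"spin":0},{"offset":[0,0,-172],"spin":0},{"offset":[0,0,-175],"spin":0},{"offset":[0,0,-175],"spin":0}]'
python3 - <<'E'
from h import *
c=cap("wrist","w_in");hsv=cv2.cvtColor(c["img"],cv2.COLOR_RGB2HSV)
print(tool()[1:]);cv2.imwrite("pics/w_in_c.png",c["img"][:300,150:500,::-1])
s,t,a=tool();a=np.radians(a);d=np.array([590,-330])-t[:2]
print(d@[np.cos(a),np.sin(a)],d@[np.sin(a),-np.cos(a)])
E
```

```text
clock: 11.32
tool_pos: [594.9, -28.3, 185.2]
tcp_rot: [0.0, 0.596, 0.803, -0.0]
ft_force: [-3.8, 0.5, 7.8]
gripper_width: 27.2
finger_force: 41.5
clock: 11.73
tool_pos: [595.7, -28.1, 185.1]
tcp_rot: [0.001, 0.595, 0.803, 0.001]
ft_force: [2.3, 1.4, 4.1]
gripper_width: 49.0
finger_force: 3.5
clock: 12.65
tool_pos: [594.7, -28.4, 360.0]
tcp_rot: [0.0, 0.596, 0.803, -0.0]
ft_force: [-0.5, -0.1, 0.1]
gripper_width: 49.1
finger_force: 0.0
(array([594.4, -28.5, 358.8]), 106.89)
-287.21623358414945 -91.8065638488628
```

View pics/w_in_c.png

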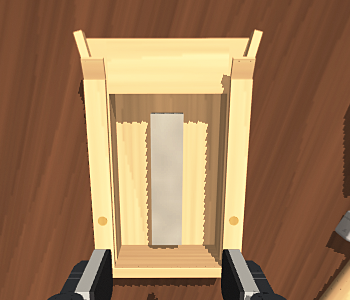

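The stone lies flat and parallel in the case (crop columns 151–183, rows 113–246) and is released. Next, the lid.

```bash
python3 -m pendant '[{"offset":[-8,-4,0],"spin":4},{"offset":[-26,-12,0],"spin":11},{"offset":[-50,-22,0],"spin":18},{"offset":[-75,-33,0],"spin":25},{"offset":[-100,-45,0],"spin":32},{"offset":[-125,-56,0],"spin":39},{"offset":[-150,-67,0],"spin":46},{"offset":[-175,-78,0],"spin":53},{"offset":[-200,-89,0],"spin":60},{"offset":[-222,-99,0],"spin":67},{"offset":[-240,-107,0],"spin":74},{"offset":[-254,-113,0],"spin":81}]'
python3 -m pendant '[{"offset":[0,0,0],"spin":7},{"offset":[0,0,0],"spin":14},{"offset":[0,0,0],"spin":21},{"offset":[0,0,0],"spin":28},{"offset":[0,0,0],"spin":34},{"offset":[0,0,0],"spin":37},{"offset":[0,0,0],"spin":37},{"offset":[0,0,0],"spin":37},{"offset":[0,0,0],"spin":37},{"offset":[0,0,0],"spin":37}]'
python3 - <<'E'
from h import *
c=cap("wrist","w_l2");print(tool()[1:],get_state()["qpos"].round(2))
E
```

```text
clock: 13.7
tool_pos: [559.3, -306.4, 357.2]
tcp_rot: [-0.001, 0.975, 0.22, -0.002]
ft_force: [0.5, 0.9, 1.0]
gripper_width: 49.3
finger_force: 0.0
clock: 14.53
tool_pos: [560.5, -304.2, 359.0]
tcp_rot: [-0.0, 0.995, -0.096, -0.001]
ft_force: [-0.1, -0.4, 0.2]
gripper_width: 49.0
finger_force: 0.0
(array([ 560.5, -304.3,  359.2]), -11.05) [ 0.37  0.46  0.04  1.7  -0.02  0.99 -1.35]
```

View pics/w_l2.png

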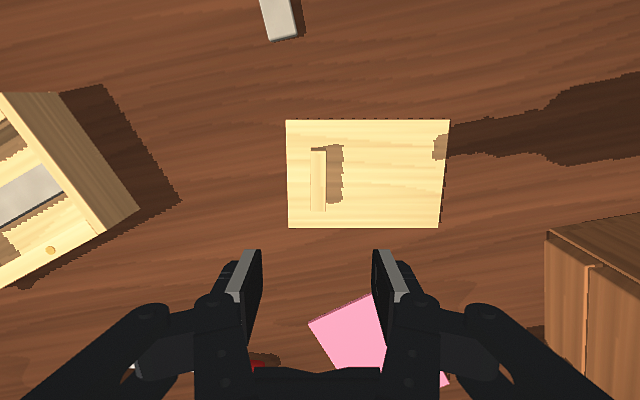

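Wrist view: lid at (367,173), batten at (319,180) towards its left end, +x pointing right. Measuring the edges.

Run:
```python
from h import *
c=cap("wrist");hsv=cv2.cvtColor(c["img"],cv2.COLOR_RGB2HSV)
m=((hsv[...,0]>12)&(hsv[...,0]<32)&(hsv[...,2]>150)&(hsv[...,1]>50)).astype(np.uint8)
k=blob(m,(400,200));print(rect(c,k,6),tool()[1:])
m=cv2.morphologyEx(m,cv2.MORPH_OPEN,np.ones((3,3)))
def line(P):
    w=toplane(c,P,6);v=cv2.fitLine(w.astype(np.float32),cv2.DIST_HUBER,0,.01,.01).ravel();return v[:2],v[2:]
B=[(u,np.where(m[100:240,u])[0].max()+100.5) for u in range(295,430)]
T=[(u,np.where(m[100:240,u])[0].min()+99.5) for u in range(295,425)]
L=[(np.where(m[r,270:310])[0].min()+269.5,r) for r in range(126,222)]
Rr=[(np.where(m[r,400:470])[0].max()+400.5,r) for r in range(165,222)]
(dt,pt),(db,pb),(dl,pl),(dr,pr)=map(line,(T,B,L,Rr))
f=lambda d:np.degrees(np.arctan2(d[1],d[0]))%180
print(f(dt),f(db),f(dl),f(dr))
a=np.radians((f(dt)+f(db))/2-180);ax=np.array([np.cos(a),np.sin(a)]);n=np.array([-ax[1],ax[0]])
print("size",(pr-pl)@ax,(pt-pb)@n)
mid=(pt+pb)/2; o=n*(mid@n)+ax*((pl+pr)@ax)/2
print("lid",o,"yaw",np.degrees(a),"batten",o-45*ax)
# batten top corners by brightness edges: (310,152)-(326,211)
print(toplane(c,[(311,152),(326,152),(311,211),(326,211)],28).mean(0))
```

```text
(array([ 550.7, -349.7]), array([105.3, 149.6]), 79.0) (array([ 560.6, -304.3,  359.4]), -11.06)
79.140236 79.007195 169.27036 169.00977
size 149.27228 105.45974
lid [ 550.28845 -349.6557 ] yaw -100.92628 batten [ 558.818   -305.47147]
[ 558.14080807 -306.13108571]
```

```bash
python3 -m pendant '[{"offset":[-1,1,8],"spin":0},{"offset":[-1.5,1.5,27],"spin":0},{"offset":[-1.5,1.5,52],"spin":0},{"offset":[-1.5,1.5,80],"spin":0},{"offset":[-1.5,1.5,108],"spin":0},{"offset":[-1.5,1.5,132],"spin":0},{"offset":[-1.5,1.5,150],"spin":0},{"offset":[-1.5,1.5,163],"spin":0},{"offset":[-1.5,1.5,171],"spin":0},{"offset":[-1.5,1.5,175],"spin":0},{"offset":[-1.5,1.5,177],"spin":0},{"offset":[-1.5,1.5,177],"spin":0}]'
python3 -m pendant '[{"offset":[0,0,0],"spin":0},{"offset":[0,0,0],"spin":0},{"offset":[0,0,0],"spin":0},{"offset":[0,0,0],"spin":0},{"offset":[0,0,0],"spin":0},{"offset":[0,0,0],"spin":0},{"offset":[0,0,0],"spin":0},{"offset":[0,0,0],"spin":0}]' 1 60
python3 -c "
from h import *
print(tool()[1:])"
```

```text
clock: 15.63
tool_pos: [559.2, -305.5, 183.1]
tcp_rot: [0.0, 0.995, -0.097, 0.0]
ft_force: [0.4, -0.7, -0.2]
gripper_width: 49.1
finger_force: 0.0
clock: 16.3
tool_pos: [559.3, -305.6, 183.7]
tcp_rot: [0.0, 0.995, -0.097, 0.001]
ft_force: [-0.1, 0.3, 6.2]
gripper_width: 12.3
finger_force: 61.2
(array([ 559.3, -305.6,  183.7]), -11.1)
```

```bash
python3 -m pendant '[{"offset":[0,0,-4],"spin":0},{"offset":[0,0,-15],"spin":0},{"offset":[0,0,-33],"spin":0},{"offset":[0,0,-56],"spin":0},{"offset":[0,0,-80],"spin":0},{"offset":[0,0,-100],"spin":0},{"offset":[0,0,-112],"spin":0},{"offset":[0,0,-118],"spin":0},{"offset":[0,0,-120],"spin":0}]'
python3 -m pendant '[{"offset":[-2,-6,0],"spin":-1},{"offset":[-6,-22,0],"spin":-4},{"offset":[-13,-47,0],"spin":-7},{"offset":[-21,-77,0],"spin":-11},{"offset":[-30,-110,0],"spin":-14},{"offset":[-39,-144,0],"spin":-17},{"offset":[-48,-178,0],"spin":-20},{"offset":[-57,-212,0],"spin":-22},{"offset":[-66,-246,0],"spin":-24},{"offset":[-75,-278,0],"spin":-26},{"offset":[-83,-307,0],"spin":-27},{"offset":[-89,-330,0],"spin":-28}]'
python3 - <<'E'
from h import *
s,t,a=tool();print(t,a,s["ft_force"].round(1));r=np.radians(a);d=np.array([524,203.4])-t[:2]
print(d@[np.cos(r),np.sin(r)],d@[np.sin(r),-np.cos(r)],s["gripper_width"])
E
```

```text
clock: 17.05
tool_pos: [559.0, -305.4, 303.7]
tcp_rot: [0.0, 0.995, -0.097, 0.001]
ft_force: [-0.6, 0.9, -1.7]
gripper_width: 12.4
finger_force: 60.2
clock: 18.05
tool_pos: [533.2, 39.9, 301.5]
tcp_rot: [-0.001, 0.989, 0.151, -0.001]
ft_force: [0.6, 0.4, -0.8]
gripper_width: 13.0
finger_force: 60.2
[533.2  39.9 301.5] 17.35 [ 0.6  0.4 -0.8]
39.975590755481974 -158.80441474893016 12.974769389748706
```

```bash
python3 -m pendant '[{"offset":[2,-6,0],"spin":0.2},{"offset":[6,-24,0],"spin":0.2},{"offset":[12,-50,0],"spin":0.2},{"offset":[20,-80,0],"spin":0.2},{"offset":[28,-110,0],"spin":0.2},{"offset":[34,-134,0],"spin":0.2},{"offset":[38,-150,0],"spin":0.2},{"offset":[40,-158,0],"spin":0.2},{"offset":[40,-159,0],"spin":0.2},{"offset":[40,-159,0],"spin":0.2},{"offset":[40,-159,0],"spin":0.2},{"offset":[40,-159,0],"spin":0.2}]'
python3 - <<'E'
from h import *
c=cap("wrist","w_l3")
s,t,a=tool();print(t,a);r=np.radians(a);d=np.array([524,203.4])-t[:2]
print(d@[np.cos(r),np.sin(r)],d@[np.sin(r),-np.cos(r)],s["gripper_width"])
E
```

```text
clock: 19.05
tool_pos: [527.3, 197.6, 302.4]
tcp_rot: [0.001, 0.99, 0.144, -0.0]
ft_force: [-0.3, 0.3, -0.7]
gripper_width: 12.7
finger_force: 60.2
[527.4 197.7 302.5] 16.58
-1.632118772210993 -6.433209798646126 12.522263284819742
```

View pics/w_l3.png

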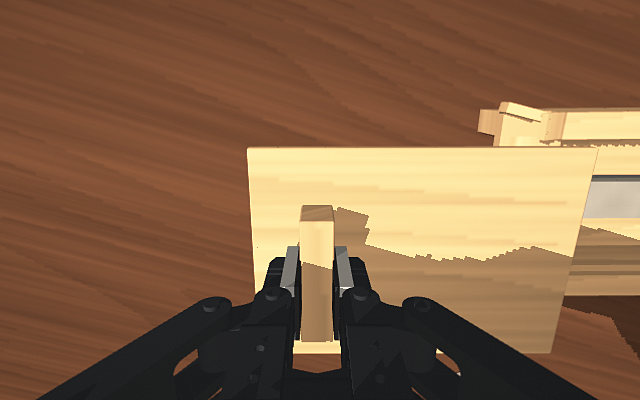

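The lid is held in the gripper: top-left corner at (248,147), top-right (598,147), bottom-right (550,352). The case mouth is ahead on the right. Checking the held lid's pose in the tool frame against the case axis.

Run:
```python
from h import *
c=cap("wrist");s,t,a=tool();z=t[2]-183.7+6
g=cv2.cvtColor(c["img"],cv2.COLOR_RGB2HSV)
m=(g[...,0]>12)&(g[...,0]<32)&(g[...,2]>110)&(g[...,1]>50)
m=cv2.morphologyEx(m.astype(np.uint8),cv2.MORPH_OPEN,np.ones((3,3)))
T=[(u,np.where(m[120:180,u])[0].min()+119.5) for u in range(256,470)]
Rr=[(np.where(m[r,500:600])[0].max()+500.5,r) for r in range(310,346)]
L=[(np.where(m[r,230:300])[0].min()+229.5,r) for r in range(155,240)]
r=np.radians(a);W=lambda P:(toplane(c,P,z)-t[:2])@np.array([[np.cos(r),np.sin(r)],[np.sin(r),-np.cos(r)]]).T
for n,P in(("top",T),("right",Rr),("left",L)):
    w=W(P);v=cv2.fitLine(w.astype(np.float32),cv2.DIST_HUBER,0,.01,.01).ravel();print(n,v,np.degrees(np.arctan2(v[1],v[0]))%180)
print(t,a)
ax=np.radians(-72.9);C=np.array([[np.cos(ax),np.sin(ax)],[-np.sin(ax),np.cos(ax)]])
print("tcp in case",C@(t[:2]-[594.6,-26.0]))
```

```text
top [2.2180477e-04 1.0000000e+00 5.2789688e+01 1.6030819e+01] 89.98729
right [ 9.99987900e-01 -4.91442485e-03 -3.75283852e+01  1.20397675e+02] 179.71843
left [ 9.9999958e-01  9.4471913e-04  2.9779280e+01 -2.9121178e+01] 0.054128423
[527.4 198.  302.6] 16.6
tcp in case [-233.85714517    1.63574226]
```

```bash
python3 -m pendant '[{"offset":[-1.4,-4,4],"spin":-0.3},{"offset":[-1.4,-8,14],"spin":-0.5},{"offset":[-1.4,-8,28],"spin":-0.5},{"offset":[-1.4,-8,44],"spin":-0.5},{"offset":[-1.4,-8,58],"spin":-0.5},{"offset":[-1.4,-8,68],"spin":-0.5},{"offset":[-1.4,-8,73],"spin":-0.5},{"offset":[-1.4,-8,75],"spin":-0.5},{"offset":[-1.4,-8,75],"spin":-0.5},{"offset":[-1.4,-8,75],"spin":-0.5},{"offset":[-1.4,-8,75],"spin":-0.5},{"offset":[-1.4,-8,75],"spin":-0.5}]'
cat >> h.py <<'E'
def case():
    s,t,a=tool();ax=np.radians(-72.9);C=np.array([[np.cos(ax),np.sin(ax)],[-np.sin(ax),np.cos(ax)]])
    print("tcp in case",(C@(t[:2]-[594.6,-26.0])).round(1),"yaw err",round(17.1-a,2),"lid z",round(t[2]-183.7,1),"F case",(C@s["ft_force"][:2]).round(1),s["ft_force"][2].round(1),s["torque"].round(2),s["gripper_width"].round(1))
E
python3 -c "
from h import *
case()"
```

```text
clock: 20.15
tool_pos: [523.8, 206.7, 228.3]
tcp_rot: [-0.0, 0.989, 0.15, 0.001]
ft_force: [0.3, -0.7, -0.5]
gripper_width: 12.8
finger_force: 60.2Traceback (most recent call last):
  File "<string>", line 3, in <module>
    case()
    ~~~~^^
  File "h.py", line 36, in case
    print("tcp in case",(C@(t[:2]-[594.6,-26.0])).round(1),"yaw err",round(17.1-a,2),"lid z",round(t[2]-183.7,1),"F case",(C@s["ft_force"][:2]).round(1),s["ft_force"][2].round(1),s["torque"].round(2),s["gripper_width"].round(1))
                                                                                                                                                                                                        ^^^^^^^^^^^^^^^^^^^^^^^^
AttributeError: 'float' object has no attribute 'round'
```

```bash
sed -i 's/s\["gripper_width"\].round(1)/round(s["gripper_width"],1)/' h.py; python3 -m pendant '[{"offset":[0,0,0],"spin":0},{"offset":[0,0,0],"spin":0}]' >/dev/null; python3 -c "
from h import *
case();case()"
```

```text
tcp in case [-243.2    0.5] yaw err -0.1 lid z 44.3 F case [-0.3  0.6] -1.0 [ 0.06  0.03 -0.02] 12.4
tcp in case [-243.2    0.5] yaw err -0.1 lid z 44.3 F case [-0.3  0.6] -1.0 [ 0.06  0.03 -0.02] 12.4
```

```bash
python3 -m pendant '[{"offset":[-0.3,3,0.5],"spin":-0.1},{"offset":[-0.3,8,0.5],"spin":-0.1},{"offset":[-0.3,13,0.5],"spin":-0.1},{"offset":[-0.3,18,0.5],"spin":-0.1},{"offset":[-0.3,23,0.5],"spin":-0.1},{"offset":[-0.3,28,0.5],"spin":-0.1},{"offset":[-0.3,32,0.5],"spin":-0.1},{"offset":[-0.3,35,0.5],"spin":-0.1},{"offset":[-0.3,35,0.5],"spin":-0.1},{"offset":[-0.3,35,0.5],"spin":-0.1}]'|head -1;python3 -c "
from h import *
case()"
python3 -m pendant '[{"offset":[0,2,0],"spin":0},{"offset":[0,5,0],"spin":0},{"offset":[0,8,0],"spin":0},{"offset":[0,11,0],"spin":0},{"offset":[0,14,0],"spin":0},{"offset":[0,17,0],"spin":0},{"offset":[0,20,0],"spin":0},{"offset":[0,20,0],"spin":0}]'|head -1;python3 -c "
from h import *
case()"
```

```text
clock: 21.15
tcp in case [-2.081e+02  2.000e-01] yaw err -0.18 lid z 43.4 F case [-0.1 -0.7] -0.5 [ 0.07  0.04 -0.08] 12.5
clock: 21.82
tcp in case [-187.3    0.3] yaw err -0.14 lid z 43.4 F case [-0.2  0.1] -1.2 [-0.02 -0.02 -0.03] 12.3
```

```bash
python3 -m pendant '[{"offset":[0,3,0],"spin":0},{"offset":[0,8,0],"spin":0},{"offset":[0,14,0],"spin":0},{"offset":[0,20,0],"spin":0},{"offset":[0,26,0],"spin":0},{"offset":[0,32,0],"spin":0},{"offset":[0,38,0],"spin":0},{"offset":[0,44,0],"spin":0},{"offset":[0,50,0],"spin":0},{"offset":[0,56,0],"spin":0},{"offset":[0,60,0],"spin":0},{"offset":[0,60,0],"spin":0}]'|head -1;python3 -c "
from h import *
case()"
python3 -m pendant '[{"offset":[0,3,0],"spin":0},{"offset":[0,8,0],"spin":0},{"offset":[0,14,0],"spin":0},{"offset":[0,20,0],"spin":0},{"offset":[0,26,0],"spin":0},{"offset":[0,32,0],"spin":0},{"offset":[0,38,0],"spin":0},{"offset":[0,44,0],"spin":0},{"offset":[0,50,0],"spin":0},{"offset":[0,56,0],"spin":0},{"offset":[0,60,0],"spin":0},{"offset":[0,60,0],"spin":0}]'|head -1;python3 -c "
from h import *
case()"
```

```text
clock: 22.82
tcp in case [-126.9    0.4] yaw err -0.11 lid z 43.4 F case [-0.6 -0.2] -0.5 [-0.01  0.02  0.01] 12.6
clock: 23.82
tcp in case [-66.9   0.6] yaw err -0.11 lid z 43.4 F case [-0.1 -1. ] -0.8 [ 0.08 -0.01 -0.03] 12.4
```

```bash
python3 -m pendant '[{"offset":[-0.3,2,0.3],"spin":0},{"offset":[-0.3,5,0.6],"spin":0},{"offset":[-0.3,8,1],"spin":0},{"offset":[-0.3,11,1],"spin":0},{"offset":[-0.3,14,1],"spin":0},{"offset":[-0.3,17,1],"spin":0},{"offset":[-0.3,18,1],"spin":0},{"offset":[-0.3,18,1],"spin":0}]'|head -1;python3 -c "
from h import *
case()"
python3 -m pendant '[{"offset":[0,0.5,0],"spin":0},{"offset":[0,1,0],"spin":0},{"offset":[0,1.5,0],"spin":0},{"offset":[0,2,0],"spin":0},{"offset":[0,2.5,0],"spin":0},{"offset":[0,2.5,0],"spin":0},{"offset":[0,2.5,0],"spin":0}]'|head -1;python3 -c "
from h import *
case()"
```

```text
clock: 24.48
tcp in case [-49.8   0.5] yaw err -0.17 lid z 42.4 F case [0.3 0.1] -1.6 [ 0.05 -0.02 -0.01] 12.6
clock: 25.07
tcp in case [-47.8   0.5] yaw err -0.2 lid z 42.4 F case [0.2 0.2] -0.8 [ 0.04 -0.04 -0.02] 12.8
```

```bash
python3 -m pendant '[{"offset":[0,0.5,0],"spin":0},{"offset":[0,1,0],"spin":0},{"offset":[0,1.5,0],"spin":0},{"offset":[0,1.5,0],"spin":0},{"offset":[0,1.5,0],"spin":0}]'|head -1;python3 -c "
from h import *
case()"
python3 -m pendant '[{"offset":[0,0.5,0],"spin":0},{"offset":[0,1,0],"spin":0},{"offset":[0,1.5,0],"spin":0},{"offset":[0,1.5,0],"spin":0},{"offset":[0,1.5,0],"spin":0}]'|head -1;python3 -c "
from h import *
case()"
```

```text
clock: 25.48
tcp in case [-46.4   0.5] yaw err -0.21 lid z 42.4 F case [-1.5  0.2] -0.8 [0.31 0.05 0.03] 12.6
clock: 25.9
tcp in case [-46.    0.8] yaw err -0.25 lid z 42.5 F case [-5.7  0.6] 0.5 [ 1.16  0.28 -0.13] 12.7
```

Contact with the end wall exactly at the expected position. One more small push to seat it, then ease off and release.

```bash
python3 -m pendant '[{"offset":[0,0.5,0.2],"spin":0},{"offset":[0,1,0.4],"spin":0},{"offset":[0,1.5,0.4],"spin":0},{"offset":[0,2,0.4],"spin":0},{"offset":[0,2,0.4],"spin":0},{"offset":[0,2,0.4],"spin":0}]'|head -1;python3 -c "
from h import *
case()"
python3 -m pendant '[{"offset":[0,-0.7,0],"spin":0},{"offset":[0,-1.5,0],"spin":0},{"offset":[0,-1.5,0],"spin":0}]' |head -1;python3 -c "
from h import *
case()"
python3 -m pendant '[{"offset":[0,0,0],"spin":0},{"offset":[0,0,0],"spin":0},{"offset":[0,0,0],"spin":0},{"offset":[0,0,0],"spin":0},{"offset":[0,0,0],"spin":0}]' -0.15
python3 -m pendant '[{"offset":[0,0,-3],"spin":0},{"offset":[0,0,-12],"spin":0},{"offset":[0,0,-30],"spin":0},{"offset":[0,0,-55],"spin":0},{"offset":[0,0,-85],"spin":0},{"offset":[0,0,-115],"spin":0},{"offset":[0,0,-140],"spin":0},{"offset":[0,0,-155],"spin":0},{"offset":[0,0,-160],"spin":0},{"offset":[0,0,-160],"spin":0}]'
python3 - <<'E'
from h import *
c=cap("wrist","w_end");p=proj(c,[[594.6,-26,57]])[0].astype(int);print(p)
E
```

```text
clock: 26.4
tcp in case [-45.6   1.1] yaw err -0.31 lid z 42.2 F case [-9.8 -0.4] 1.6 [ 1.85  0.49 -0.32] 12.8
clock: 26.65
tcp in case [-46.    0.9] yaw err -0.28 lid z 42.2 F case [-6.9 -0.6] 0.5 [ 1.29  0.35 -0.29] 12.7
clock: 27.07
tool_pos: [582.1, 15.8, 225.7]
tcp_rot: [0.0, 0.989, 0.15, 0.0]
ft_force: [0.5, -0.6, -0.2]
gripper_width: 48.9
finger_force: 0.0
clock: 27.9
tool_pos: [582.3, 16.4, 387.6]
tcp_rot: [0.0, 0.989, 0.15, 0.002]
ft_force: [-0.3, -0.7, -0.3]
gripper_width: 49.2
finger_force: 0.0
[365 182]
```

View pics/w_end.png

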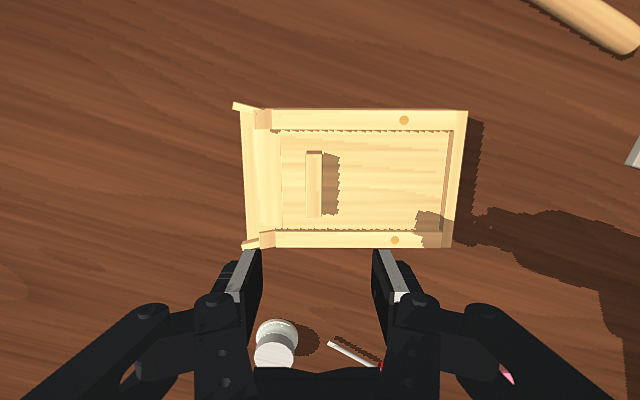

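The view shows the lid under both lips (rows 131 and 231), its leading edge at the end wall (column ~445) and its trailing edge at column ~281. Numerical check against the home pose next.

Run:
```python
from h import *
c=cap("wrist");ax=np.radians(-72.9);C=np.array([[np.cos(ax),-np.sin(ax)],[np.sin(ax),np.cos(ax)]])
f=lambda x,y,z:np.r_[C@[x,y]+[594.6,-26.0],z]
print(proj(c,[f(-76,0,48),f(-76,40,48),f(-53,28,70),f(-39,28,70),f(-53,-28,70),f(84,0,57),f(74,0,57)]).round(1))
g=cv2.cvtColor(c["img"],cv2.COLOR_RGB2GRAY).astype(int)
for r in(150,185,215): print(r,g[r,272:292].tolist(),g[r,300:326].tolist())
```

```text
[[281.3 178.8]
 [280.1 134.4]
 [305.6 152.2]
 [322.6 152.3]
 [305.9 216. ]
 [460.7 181.9]
 [449.4 181.9]]
150 [234, 234, 234, 233, 232, 229, 231, 231, 202, 235, 230, 230, 230, 230, 230, 230, 230, 230, 230, 230] [230, 230, 229, 229, 230, 234, 219, 107, 119, 122, 123, 123, 123, 126, 126, 125, 126, 126, 127, 126, 123, 110, 211, 236, 233, 230]
185 [237, 236, 236, 235, 234, 232, 229, 230, 231, 201, 237, 233, 232, 232, 232, 232, 232, 232, 233, 233] [232, 233, 233, 233, 233, 233, 237, 226, 226, 225, 224, 222, 221, 219, 219, 219, 223, 225, 228, 229, 232, 228, 102, 147, 148, 148]
215 [235, 237, 237, 237, 236, 234, 232, 229, 228, 229, 216, 234, 232, 232, 232, 232, 232, 232, 232, 232] [231, 232, 231, 231, 232, 232, 234, 228, 228, 227, 226, 225, 225, 223, 223, 221, 217, 216, 218, 225, 231, 184, 206, 236, 234, 235]
```

Trailing edge (column 281) and batten (columns 306–322) match the predicted home pose to within a pixel. Handing in.

```bash
python3 -c "
from plant import job
print(job.sign_off())"
```

```text
the job is handed in; nothing more can be done
None
```

The job is handed in at about 28 s on the robot's clock: the oilstone is flat in its case and released, the lid is fully home against the end wall (within a pixel of the predicted pose), and I did not touch anything else on the bench.

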